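# Set the iris lever of a viewing light base and switch on its lamp

### The job

Get the viewing light ready: with the outside of a fingertip, push the upright tab of the iris lever around its arc until the lever's needle points at the set marker on the scale. Then press the lamp button on the small control box fully down and let it come back up. Only push and press: do not pinch the tab, shift the set marker, disturb the flow cell on the light window or the other things on the bench, or press the button before the needle is on the marker.

Things in the scene. Friction and masses are not known exactly. Their poses are not given: they have to be found in the camera images.
- light_base: White box fixed to the bench, top 45 mm high. Origin: bench level under the iris ring's axis, z up. It reaches 140 mm to -x (the side facing the robot, turned up to 0.35 rad), 100 mm to +x, 135 mm to each side. On top: a round light window, around it the turning aluminium iris ring (radius 58, 10 mm high), on the -x side an arc of black ticks (radius 108 to 124 mm, 0.14 rad apart).
- iris_lever (a joint): Angle of iris ring and lever about the vertical ring axis (rad). The lever points along (-cos q, -sin q) in light_base's x, y; positive is counter-clockwise from above. Stops at -1.3 and 1.3. Starts between -1.15 and -0.6, so it is turned in the positive direction to the marker. Friction of 0.14 N m (2 N at the tab) holds it where it is left; no spring, no coasting.
- tab_top (a point): Centre of the top of the lever's upright black tab, 90 mm above the bench and 80 mm from the ring axis. The tab is a plate 18 mm long along the radius, 14 mm thick across, 35 mm tall; it stands on the lever's flat arm, whose top is 55 mm above the bench.
- left_face (a point): Middle of the tab's face to push on for positive turning (its left face, the one looking to +y when the lever is at 0), 80 mm from the ring axis, 72 mm above the bench.
- right_face (a point): Middle of the tab's opposite (right) face, at the same radius and height. Fingers pressing both halves of the tab, left and right, at once count as pinching.
- needle_tip (a point): Tip of the lever's needle, 104 mm from the ring axis on the lever's centre line, 55 mm above the bench; the needle is 5 mm wide.
- marker_line (a point): Point on the set marker's centre line 104 mm from the ring axis, 53 mm above the bench, where the needle tip must come. The marker is a small black block on the scale with a wedge pointing inward at the needle: wedge point 110 mm from the axis, outer end 131 mm, 14 mm wide, top 53 mm above the bench. Needle and tab pass it without touching.
- set_marker (a joint): Angle of the set marker about the same axis, same zero and sense as iris_lever (rad); the lever is set when the two are equal. It starts between -0.1 and 0.95. Stiff, but it can be shifted by a knock.
- lamp_box: Grey control box fixed to the bench, 80 x 100 x 36 mm, to the left or right of the light base (the power brick is on the other side). Origin: centre of its underside.
- lamp_button_top (a point): Centre of the top of the round grey push button (28 mm across) that stands on the lamp box, 18 mm from its middle to -x; 54 mm above the bench; it is pressed straight down.
- lamp_button (a joint): Press depth of the button (m): 0 up, 0.006 fully down, with about 5 N; springs back when released.
- flow_cell: Loose clear flat cartridge 58 x 24 x 4 mm lying on the light window inside the iris ring, origin in the centre of its underside, 45 mm above the bench. Stays where it is.
- sample_tube: Loose upright capped tube, 23 mm across, 44 mm tall, standing on the back right corner of the light base's top. Origin: centre of the underside.
- reader_stick: Loose aluminium block 105 x 34 x 20 mm on the bench. Origin: centre of the underside.
- mouse: Loose black computer mouse, 100 x 56 x 33 mm. Origin: centre of the underside.
- reagent_bottle: Loose upright bottle, 52 mm across, 100 mm tall. Origin: centre of the underside.
- pipette: Loose pipette lying on the bench, 225 mm long, 30 mm wide, 22 mm high. Origin: at bench level, where its handle meets its thin shaft, 100 mm from the shaft's end (+x) and 125 mm from the other.
Mind the look-alikes: they are no part of the job. What is shaped like the lamp_box but purple or red is not meant.

How it is judged (in metres and radians):
On the way, in this order (a step that is already met when the one before it is completed fails the run):
1. the needle points at the set marker (tip within 6.5 mm of the marker's centre line) and the lever rests (horizontal distance between needle_tip and marker_line below 0.0065 m and velocity of joint iris_lever between -0.05 and 0.05 rad/s), for 0.3 s.
2. the lamp button is pressed down (at least 4.5 of its 6 mm) (value of joint lamp_button above 0.0045 m), for 0.02 s.
At the end, for the whole second after the job is handed in: The needle tip rests within 6.5 mm (about 3.6 degrees, less than half a scale division) of the set marker's centre line; the lamp button has been pressed after that and is up again; the set marker is within 3 mm and the flow cell within 6 mm of where they were, the other loose things within 15 mm (all of step 1 and value of joint lamp_button below 0.0015 m and distance of marker_line from where it was at the start of the episode below 0.003 m and distance of flow_cell from where it was at the start of the episode below 0.006 m and distance of each of sample_tube, reader_stick, mouse, reagent_bottle, pipette from where it was at the start of the episode below 0.015 m); the robot touches nothing.
It fails at once if the tab is pinched: both its halves are pressed at once (contact force between each of iris_lever_c0, iris_lever_c1 and the fingers above 0.7 N).
It fails at once if the lamp button is pressed while the needle is off the marker (value of joint lamp_button above 0.003 m and horizontal distance between needle_tip and marker_line above 0.007 m).
It fails at once if the set marker is shifted by more than 3 mm (distance of marker_line from where it was at the start of the episode above 0.003 m).
It fails at once if the flow cell is shifted or lifted by more than 6 mm (distance of flow_cell from where it was at the start of the episode above 0.006 m).
It fails at once if another loose thing is shifted or lifted by more than 15 mm (distance of any of sample_tube, reader_stick, mouse, reagent_bottle, pipette from where it was at the start of the episode above 0.015 m).
It also fails if it takes over 54 s, if anything falls off the work surface, if the arm or the gripper's body presses on something with over 40 N, if the wrist force passes 120 N, or if a joint passes its speed limit or range.

### The arm

A 6-joint arm with a two-finger parallel gripper is mounted at the origin on the work surface. World frame = base frame: x ahead of the robot, y to its left, z up, the work surface at z = 0. Lengths are in mm, angles in rad, forces in N, time in s.
With the tool pointing down it reaches from about 325 to 900 mm from the base axis. Payload 6.1 kg.
Tool frame: the origin (TCP) lies at the very end of the fingers, on their centre line; the grasp point (between the pads) lies 19 mm behind it; y points along the fingers, x is the direction in which the jaws open and shut, and the axes are right-handed (so a half turn about y gives the same grasp; the last joint's range is limited). The gripper opens to 87 mm and grips with 3 to 60 N. Pads are 19 mm wide; open, the fingers measure 117 mm over their backs; the gripper's body (75 mm by 190 mm) begins 51 mm behind the grasp point.
Start: joints at [1.098, 0.22, 1.526, -0, 1.395, -0.126], TCP at [212.429, 587.784, 222.538] pointing down, gripper open.
Joint ranges: [-2.98, 2.98], [-0.91, 2.08], [0.09, 2.57], [-1.24, 4.39], [0.2, 2.65], [-2.68, 2.68]. Speed limits (rad/s): [2.57, 2.57, 3.01, 3.14, 3.14, 3.14].

### API

Orientations are given as a unit quaternion [w, x, y, z].
In Python, from workcell import arm, viewer, workorder, finder gives the robot as it stands.
- The arm moves only by the tool apply_moves, never from a script. Its argument "series" is a list of rows, each a list of 6 numbers: the shift along the tool's x, y, z in m, then the turn, a rotation vector about the tool's x, y, z in rad. A call has 1 to 20 rows; each row is the pose to reach, as a shift and turn from the pose commanded when the call began, along the tool's axes at that moment; what a row does not reach only later rows make up. A row lasts 1/12 s, in which the tool goes at most 41.7 mm and 7.16 degrees, less where a joint would pass 70% of its speed; a pose out of reach is approached as far as the arm can. A call with a gripper value outside its range is refused whole. "fingers" is the opening, from 0 (shut) to 1 (fully open), set as the call begins (left out, the last holds). The fingers move at their own pace and stop on an object; "force" is the grip in N (left out, the last holds). Time passes only in rows, so rows that repeat a pose let the fingers close. It gives the time, the measured TCP pose, the force and the opening at its end, in the units of the state.
- arm.get_obs(): the state, without advancing time (a new reading comes with each control period).
- viewer.get_image(name): name is "side" or "top"; returns a dict with "image" (400x640x3 uint8, red, green, blue), "mtx" (3x3 intrinsics, pixels), "extrinsics" (4x4, takes a point from world to camera coordinates). Camera axes: x right, y down, z forward; pixel columns grow to the right and rows downward; lengths in mm; the calibration is good to about 2 mm. A picture is of the moment at which its call begins. There is no depth.
- workorder.finish_job(): hands the job in, once; it reports no verdict.
Trained networks look in a picture, given as the dict that the camera call returned (one of the last four; its "shot" number tells which), for a name from the list of things; names that differ only in an ending like _2 or _b are one class to them, and where a whole thing is asked for, a point or a joint stands for the part that bears it (a point fixed in the world has none). Each returns a list of dicts, best first, with "confidence" (0 to 1); they miss things now and then, are a little off and sometimes report something else, mostly with a low value. They report only what shows in the picture. A call takes as long as a camera call. They do not tell look-alikes from the thing itself.
- finder.boxes_of(picture, name): "point" ([column, row] in pixels, amid what is visible of it).
- finder.masks_of(picture, name): "mask" (400x640 bool, what is visible of it) and "point" ([column, row] in pixels, amid what is visible of it).
- finder.pinpoint(picture, name): "point" ([column, row] in pixels: a listed point, or the origin of a listed thing).
The state is a dict: "time_s": time; "q": joint angles; "qd": joint speeds; "effort": joint torques, N m; "tool_pos": TCP position; "ee_rot": TCP orientation; "wrist_force": force on the tool from outside, world axes, zero at the start; "moment": the same for the moment, N m; "finger_gap": finger opening in mm.
Only numpy, scipy, OpenCV 4.12 (cv2) and the standard library are available. Lean on these libraries where they do the work, as an engineer would, in place of code of your own. Each camera call takes 0.05 s, during which the arm holds its last target. There are 200 camera calls.

## Working session

There is one attempt and no reset: what is moved stays moved. The work goes in short steps, Python scripts to look and compute and a tool call to move; the robot and the scene stay as the last step left them, time stands still between calls to the robot, and variables do not carry over. Pictures are saved under pics/ and viewed, about 8 in all and at most 12, crops included, and the job is handed in when it is done.

Besides the shell and the picture viewer there is one more tool, called after ">>>" by a JSON object that holds its "name" and its "arguments". apply_moves: Moves the arm, as the interface text tells. Its arguments: {"type":"object","properties":{"series":{"type":"array","items":{"type":"array","items":{"type":"number"}}},"fingers":{"type":"number"},"force":{"type":"number"}},"required":["series"]}

```bash
mkdir -p pics; cat > h.py <<'E'
import numpy as np, cv2, itertools
from workcell import arm, viewer, workorder, finder
def proj(p,P):
    c=P['extrinsics'][:3,:3]@np.asarray(p,float)+P['extrinsics'][:3,3]; u=np.asarray(P['mtx'])@c; return u[:2]/u[2]
def ray(px,P):
    E=np.asarray(P['extrinsics']);R=E[:3,:3];o=-R.T@E[:3,3]
    d=R.T@np.linalg.inv(P['mtx'])@np.array([px[0],px[1],1.]); return o,d/np.linalg.norm(d)
def atz(px,P,z):
    o,d=ray(px,P); return o+d*(z-o[2])/d[2]
def tri(a,P,b,Q):
    o1,d1=ray(a,P);o2,d2=ray(b,Q)
    s=np.linalg.lstsq(np.c_[d1,-d2],o2-o1,rcond=None)[0]
    x,y=o1+s[0]*d1,o2+s[1]*d2; return (x+y)/2,np.linalg.norm(x-y)
def save(P,n,crop=None,k=1):
    im=P['image'][...,::-1]
    if crop: im=im[crop[1]:crop[3],crop[0]:crop[2]]
    cv2.imwrite('pics/'+n,cv2.resize(im,None,fx=k,fy=k,interpolation=cv2.INTER_CUBIC))
E
python3 - <<'E'
from h import *
np.set_printoptions(precision=1,suppress=True)
T=viewer.get_image('top');S=viewer.get_image('side')
save(T,'top.png');save(S,'side.png')
for n,z in [('light_base',0),('tab_top',90),('needle_tip',55),('marker_line',53),('left_face',72),('right_face',72),('lamp_box',0),('lamp_button_top',54),('flow_cell',45),('sample_tube',45),('reagent_bottle',0),('mouse',0),('reader_stick',0),('pipette',0)]:
    for nm,P in(('T',T),('S',S)):
        print(n,nm,[(np.array(r['point']),round(r['confidence'],2),atz(r['point'],P,z)[:2]) for r in finder.pinpoint(P,n)[:3]])
    a,b=finder.pinpoint(T,n),finder.pinpoint(S,n)
    if a and b: print('   tri',tri(a[0]['point'],T,b[0]['point'],S))
print(arm.get_obs())
E
```

```text
light_base T [(array([312.9, 177.1]), 0.84, array([600.2, -10.3]))]
light_base S [(array([332. , 197.4]), 0.84, array([597.5,  -3.7]))]
   tri (array([597.3,  -9.6,   4.6]), np.float64(4.893586804338155))
tab_top T [(array([300.7, 196.2]), 0.91, array([520.3,  26.5]))]
tab_top S [(array([308.6, 178.9]), 0.89, array([516.9,  21.7]))]
   tri (array([520. ,  27.1,  85.6]), np.float64(1.4701654711650376))
needle_tip T [(array([298.3, 204.8]), 0.79, array([492.6,  37.4]))]
needle_tip S [(array([303.4, 186.6]), 0.56, array([500.4,  31.3]))]
   tri (array([497.2,  36. ,  52.4]), np.float64(9.500904551790208))
marker_line T [(array([334.5, 192.6]), 0.61, array([537.9, -91. ]))]
marker_line S [(array([324.6, 204.4]), 0.55, array([527.5, -88.8])), (array([223.7, 159. ]), 0.19, array([290.1, 326.1]))]
   tri (array([533.1, -89.1,  52.1]), np.float64(10.414397645327996))
left_face T [(array([301.8, 196. ]), 0.96, array([522.7,  24.1])), (array([430.5, 165.6]), 0.44, array([ 635.2, -427.7]))]
left_face S [(array([312.3, 182.1]), 0.93, array([530.9,  21.7]))]
   tri (array([526.6,  22.6,  72.2]), 
[... 2296 characters left out ...]
 [(array([414.4, 276.3]), 0.63, array([ 654.7, -447.4]))]
   tri (array([ 652.3, -436.8,  -11.7]), np.float64(19.2252010068067))
pipette T [(array([427.8, 255.6]), 0.59, array([ 316.6, -433.2]))]
pipette S [(array([307.4, 312.3]), 0.81, array([ 314.7, -434.9]))]
   tri (array([ 315.9, -433.6,   -2.2]), np.float64(1.2123898801706745))
{'time_s': 2.9, 'q': array([ 1.1,  0.2,  1.5,  0. ,  1.4, -0.1]), 'qd': array([-0., -0.,  0., -0.,  0.,  0.]), 'effort': array([ -0. , -49.5, -38.8,   0.1,   0. ,  -0. ]), 'tool_pos': array([212.4, 587.8, 222.5]), 'ee_rot': array([ 0.6, -0.6, -0.4,  0.4]), 'wrist_force': array([ 0.2,  0.1, -0.8]), 'moment': array([-0., -0., -0.]), 'finger_gap': 87.1492000496537}
```

```bash
python3 - <<'E'
import cv2,numpy as np
t=cv2.imread('pics/top.png');s=cv2.imread('pics/side.png')
cv2.imwrite('pics/a.png',cv2.resize(t[120:300,180:500],None,fx=2.5,fy=2.5,interpolation=cv2.INTER_CUBIC))
cv2.imwrite('pics/b.png',cv2.resize(s[130:370,180:450],None,fx=2.5,fy=2.5,interpolation=cv2.INTER_CUBIC))
E
```

```text
(no output)
```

View pics/a.png

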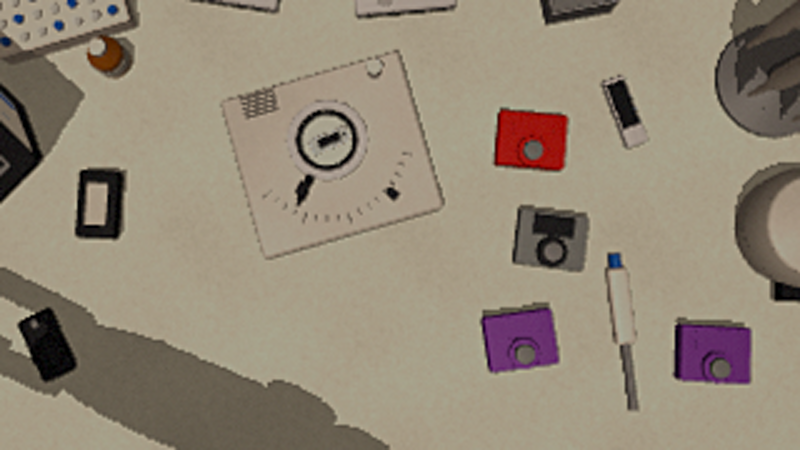

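View pics/b.png

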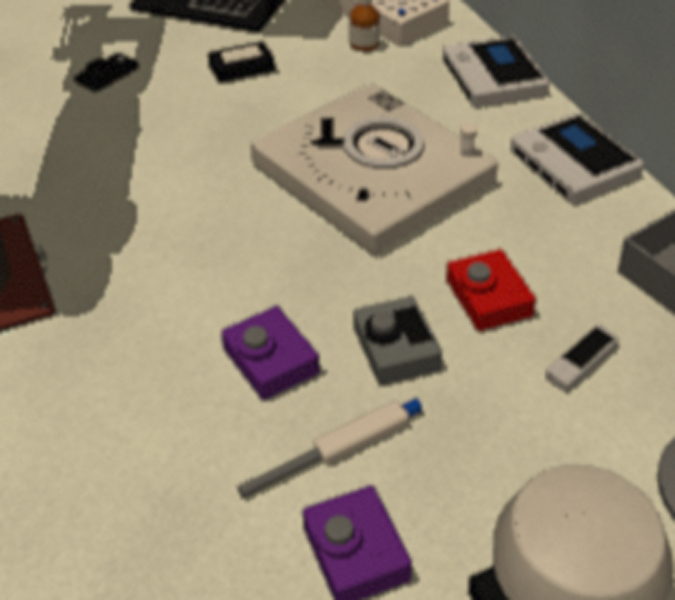

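```bash
cat >> h.py <<'E'
from scipy.optimize import minimize
def hullmask(p,dims,P):
    x0,x1,y0,y1,z=dims;c,s=np.cos(p[2]),np.sin(p[2])
    pts=[proj([p[0]+c*x-s*y,p[1]+s*x+c*y,h],P) for x in(x0,x1) for y in(y0,y1) for h in(0,z)]
    h=cv2.convexHull((np.array(pts)*16*4).astype(np.int32)); m=np.zeros((1600,2560),np.uint8)
    cv2.fillConvexPoly(m,h,255,shift=4); return cv2.resize(m,(640,400),interpolation=cv2.INTER_AREA)/255.
def fitbox(p0,dims,views):
    f=lambda p:sum(np.abs(hullmask(p,dims,P)-M).sum()/M.sum() for P,M in views)
    best=min((minimize(f,np.array(p0)+[0,0,d],method='Nelder-Mead',options=dict(initial_simplex=np.array(p0)+[0,0,d]+np.array([[0,0,0],[8,0,0],[0,8,0],[0,0,.15]]),maxiter=150)) for d in(-.15,.15)),key=lambda r:r.fun)
    return best.x,best.fun
def profile(B,P,radii,z,qs):
    g=P['image'].astype(np.float32).mean(2)
    px=np.array([[proj([B[0]-r*np.cos(q+B[2]),B[1]-r*np.sin(q+B[2]),z],P) for r in radii] for q in qs],np.float32)
    v=cv2.remap(g,px[...,0],px[...,1],cv2.INTER_LINEAR); return v.mean(1)
def dips(v,qs,w=.12):
    med=np.median(v);d=np.clip(med-v,0,None);i=d.argmax();k=np.abs(qs-qs[i])<w; e=d*(d>.3*d[i])
    return (qs[k]*e[k]).sum()/e[k].sum(), d[i]
DB=(-140,100,-135,135,45);DL=(-40,40,-50,50,36)
E
python3 - <<'E'
from h import *
np.set_printoptions(precision=3,suppress=True)
T=viewer.get_image('top');S=viewer.get_image('side')
mb=[(P,finder.masks_of(P,'light_base')[0]['mask']) for P in(T,S)]
ml=[]
for P,px in((T,(401,216)),(S,(334,262))):
    r=[r for r in finder.masks_of(P,'lamp_box') if r['mask'][px[1]-4:px[1]+5,px[0]-4:px[0]+5].any()]; print(len(r), [x['point'] for x in r]); ml+= [(P,r[0]['mask'])] if r else []
B,f=fitbox([598,-8,.28],DB,mb);print('base',B,f,[fitbox([598,-8,.28],DB,[m])[0] for m in mb])
L,f=fitbox([463,-333,0],DL,ml);print('lamp',L,f,'button',L[0]-18*np.cos(L[2]),L[1]-18*np.sin(L[2]))
print('btn net',tri((400.9,217.8),T,(333.5,256.3),S))
qs=np.arange(-1.3,1.3,.01)
for n,P in(('T',T),('S',S)):
    print(n,'needle',dips(profile(B,P,np.arange(94,103,2),55,qs),qs),'marker',dips(profile(B,P,np.arange(126,131,1),53,qs),qs),dips(profile(B,P,np.arange(114,125,2),53,qs),qs))
np.save('B.npy',B);np.save('L.npy',L)
from scipy.spatial.transform import Rotation as R
o=arm.get_obs();w=o['ee_rot'];print(R.from_quat([*w[1:],w[0]]).as_matrix(),o['time_s'])
E
```

```text
1 [[401.5, 214.2]]
1 [[340.3, 265.6]]
base [597.678  -6.608   0.281] 0.21907585947202302 [array([596.268,  -7.158,   0.284]), array([603.418,   0.233,   0.282])]
lamp [ 459.714 -331.438   -0.159] 0.2221866271765845 button 441.94036245111835 -328.5916814163591
btn net (array([ 448.529, -324.982,   57.79 ]), np.float64(4.749477352397395))
T needle (np.float64(-0.7142709680925117), np.float32(118.27471)) marker (np.float64(0.6014709260143621), np.float32(54.34867)) (np.float64(0.6042307541005734), np.float32(130.6416))
S needle (np.float64(-1.2103810369225905), np.float32(104.072266)) marker (np.float64(0.6290206777772654), np.float32(136.44499)) (np.float64(0.6223449447522169), np.float32(120.84071))
[[ 0.34 -0.   -0.94]
 [ 0.94 -0.    0.34]
 [-0.   -1.    0.  ]] 3.2
```

>>> {"name": "apply_moves", "arguments": {"series": [[-0.381,0.04,-0.488,0,2.4,0],[-0.381,0.04,-0.488,0,2.4,0],[-0.381,0.04,-0.488,0,2.4,0],[-0.381,0.04,-0.488,0,2.4,0],[-0.381,0.04,-0.488,0,2.4,0],[-0.381,0.04,-0.488,0,2.4,0],[-0.381,0.04,-0.488,0,2.4,0],[-0.381,0.04,-0.488,0,2.4,0],[-0.381,0.04,-0.488,0,2.4,0],[-0.381,0.04,-0.488,0,2.4,0],[-0.381,0.04,-0.488,0,2.4,0],[-0.381,0.04,-0.488,0,2.4,0],[-0.381,0.04,-0.488,0,2.4,0],[-0.381,0.04,-0.488,0,2.4,0],[-0.381,0.04,-0.488,0,2.4,0],[-0.381,0.04,-0.488,0,2.4,0],[-0.381,0.04,-0.488,0,2.4,0],[-0.381,0.04,-0.488,0,2.4,0],[-0.381,0.04,-0.488,0,2.4,0],[-0.381,0.04,-0.488,0,2.4,0]], "fingers": 0, "force": 20}}

```text
time_s: 4.87
tool_pos: [541.9, 63.4, 182.5]
ee_rot: [-0.587, 0.587, -0.394, 0.394]
wrist_force: [-0.9, 0.5, 0.5]
finger_gap: 0.4
```

```bash
cat >> h.py <<'E'
from scipy.spatial.transform import Rotation as R
def rows(targets):
    o=arm.get_obs();w=o['ee_rot'];M=R.from_quat([*w[1:],w[0]]).as_matrix();h0=np.arctan2(M[1,0],M[0,0])
    for x,y,z,h in targets:
        d=M.T@(np.array([x,y,z])-o['tool_pos'])/1000; dh=(h0-h+np.pi)%(2*np.pi)-np.pi
        print([round(float(v),4) for v in d]+[0,round(float(dh),3),0])
def pose(q,c,z,B,r=80):
    a=q+B[2]; return (B[0]-r*np.cos(a)-c*np.sin(a),B[1]-r*np.sin(a)+c*np.cos(a),z,np.arctan2(-np.cos(a),np.sin(a)))
E
python3 - <<'E'
from h import *
B=np.load('B.npy')
rows([pose(-.71,40,130,B),pose(-.71,40,64,B)])
E
```

```text
[0.0001, 0.0525, -0.0004, 0, 0.819, 0]
[0.0001, 0.1185, -0.0004, 0, 0.819, 0]
```

>>> {"name": "apply_moves", "arguments": {"series": [[0,0.03,0,0,0.3,0],[0,0.05,0,0,0.6,0],[0,0.05,0,0,0.82,0],[0,0.05,0,0,0.82,0],[0,0.05,0,0,0.82,0],[0,0.05,0,0,0.82,0],[0,0.05,0,0,0.82,0],[0,0.08,0,0,0.82,0],[0,0.1,0,0,0.82,0],[0,0.1185,0,0,0.82,0],[0,0.1185,0,0,0.82,0]]}}

```text
time_s: 5.78
tool_pos: [538.6, 63.8, 60.1]
ee_rot: [0.382, -0.386, 0.595, -0.592]
wrist_force: [-1.1, -1.0, -0.8]
finger_gap: 0.5
```

```bash
python3 - <<'E'
from h import *
B=np.load('B.npy')
o=arm.get_obs();print(o['tool_pos'],o['wrist_force'])
rows([pose(-.71,28,64,B)]+[pose(q,22,64,B) for q in np.arange(-.68,.46,.07)])
E
```

```text
[538.56924461  63.79807188  60.08208109] [-1.06083277 -0.96501797 -0.84745651]
[0.0114, -0.0039, 0.0029, 0, 0.007, 0]
[0.0198, -0.0039, 0.0023, 0, -0.023, 0]
[0.0255, -0.0039, 0.0011, 0, -0.093, 0]
[0.0313, -0.0038, 0.0002, 0, -0.163, 0]
[0.0371, -0.0038, -0.0002, 0, -0.233, 0]
[0.0429, -0.0038, -0.0002, 0, -0.303, 0]
[0.0487, -0.0038, 0.0002, 0, -0.373, 0]
[0.0544, -0.0038, 0.001, 0, -0.443, 0]
[0.0601, -0.0038, 0.0022, 0, -0.513, 0]
[0.0657, -0.0038, 0.0039, 0, -0.583, 0]
[0.0711, -0.0038, 0.0058, 0, -0.653, 0]
[0.0764, -0.0038, 0.0082, 0, -0.723, 0]
[0.0816, -0.0038, 0.0109, 0, -0.793, 0]
[0.0865, -0.0038, 0.014, 0, -0.863, 0]
[0.0912, -0.0038, 0.0174, 0, -0.933, 0]
[0.0956, -0.0038, 0.0212, 0, -1.003, 0]
[0.0998, -0.0038, 0.0252, 0, -1.073, 0]
[0.1037, -0.0038, 0.0295, 0, -1.143, 0]
```

>>> {"name": "apply_moves", "arguments": {"series": [[0,0,0,0,0,0],[0,0,0,0,0,0],[0,0,0,0,0,0]]}}

```text
time_s: 6.03
tool_pos: [543.3, 63.6, 65.8]
ee_rot: [-0.384, 0.383, -0.594, 0.595]
wrist_force: [-0.1, -0.5, 0.6]
finger_gap: 0.3
```

```bash
python3 - <<'E'
from h import *
B=np.load('B.npy')
o=arm.get_obs();print(o['tool_pos'],o['wrist_force'])
rows([pose(-.71,28,64,B)]+[pose(q,22,64,B) for q in np.arange(-.68,.46,.07)])
E
```

```text
[543.25924221  63.62002354  65.79689125] [-0.0809658  -0.53624501  0.63106026]
[0.0132, 0.0018, -0.0014, 0, 0.005, 0]
[0.0216, 0.0018, -0.002, 0, -0.025, 0]
[0.0273, 0.0018, -0.0032, 0, -0.095, 0]
[0.033, 0.0017, -0.004, 0, -0.165, 0]
[0.0388, 0.0017, -0.0044, 0, -0.235, 0]
[0.0446, 0.0017, -0.0044, 0, -0.305, 0]
[0.0504, 0.0017, -0.004, 0, -0.375, 0]
[0.0562, 0.0017, -0.0032, 0, -0.445, 0]
[0.0618, 0.0017, -0.002, 0, -0.515, 0]
[0.0674, 0.0017, -0.0003, 0, -0.585, 0]
[0.0729, 0.0017, 0.0017, 0, -0.655, 0]
[0.0782, 0.0017, 0.004, 0, -0.725, 0]
[0.0833, 0.0017, 0.0068, 0, -0.795, 0]
[0.0882, 0.0017, 0.0099, 0, -0.865, 0]
[0.0929, 0.0017, 0.0133, 0, -0.935, 0]
[0.0973, 0.0017, 0.017, 0, -1.005, 0]
[0.1015, 0.0017, 0.0211, 0, -1.075, 0]
[0.1054, 0.0017, 0.0254, 0, -1.145, 0]
```

>>> {"name": "apply_moves", "arguments": {"series": [[0.006,0,0,0,0,0],[0.012,0,0,0,0,0],[0.0205,0,0,0,-0.025,0],[0.0265,0,-0.001,0,-0.095,0],[0.032,0,-0.002,0,-0.165,0],[0.038,0,-0.0023,0,-0.235,0],[0.0437,0,-0.0023,0,-0.305,0],[0.0495,0,-0.002,0,-0.375,0],[0.0553,0,-0.001,0,-0.445,0],[0.061,0,0,0,-0.515,0],[0.0665,0,0.0018,0,-0.585,0],[0.072,0,0.0038,0,-0.655,0],[0.0773,0,0.006,0,-0.725,0],[0.0824,0,0.0088,0,-0.795,0],[0.0873,0,0.012,0,-0.865,0],[0.092,0,0.0154,0,-0.935,0],[0.0964,0,0.019,0,-1.005,0],[0.1006,0,0.0232,0,-1.075,0],[0.1045,0,0.0275,0,-1.145,0],[0.1045,0,0.0275,0,-1.145,0]]}}

```text
time_s: 7.7
tool_pos: [524.2, -43.9, 64.7]
ee_rot: [0.644, -0.644, 0.291, -0.292]
wrist_force: [0.6, -0.3, 0.8]
finger_gap: 0.5
```

```bash
python3 - <<'E'
from h import *
B=np.load('B.npy');np.set_printoptions(precision=3,suppress=True)
T=viewer.get_image('top');S=viewer.get_image('side')
save(T,'t2.png',(260,130,380,240),5);save(S,'s2.png',(270,130,390,240),5)
im=np.hstack([cv2.imread('pics/t2.png'),cv2.imread('pics/s2.png')]);cv2.imwrite('pics/c.png',cv2.resize(im,(800,367)))
qs=np.arange(-1.3,1.3,.01)
for n,P in(('T',T),('S',S)):
    for m in('needle_tip','tab_top','marker_line'):
        for r in finder.pinpoint(P,m)[:1]:
            p=atz(r['point'],P,{'n':55,'t':90,'m':53}[m[0]]);d=B[:2]-p[:2];print(n,m,r['confidence'],p,np.hypot(*d),np.arctan2(d[1],d[0])-B[2])
o=arm.get_obs();print(o['tool_pos'],o['wrist_force'],o['time_s'])
E
```

```text
T tab_top 0.24 [ 324.524 -414.699   90.   ] 491.071833572399 0.7003775257388554
S needle_tip 0.51 [517.952 -68.176  55.   ] 100.73202269998322 0.3770225446470722
S tab_top 0.73 [538.974 -61.003  90.   ] 80.03149585633368 0.46674854608370175
S marker_line 0.49 [549.084 -91.474  53.   ] 97.79358379756931 0.770202809350109
[523.71  -42.82   64.055] [ 0.101 -0.46  -1.237] 8.1
```

View pics/c.png

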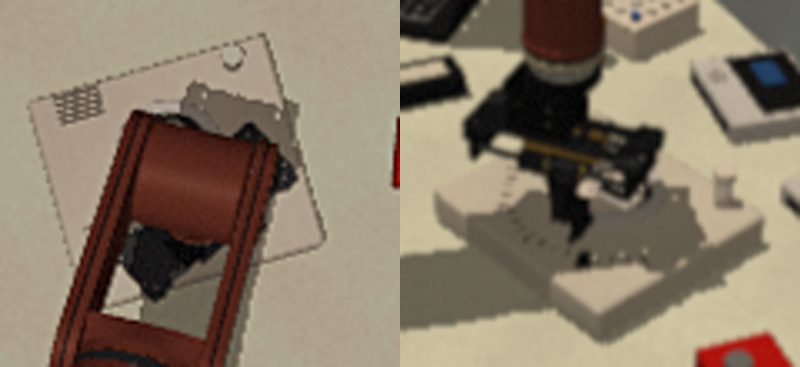

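>>> {"name": "apply_moves", "arguments": {"series": [[0.0025,0,-0.0006,0,-0.03,0],[0.0048,0,-0.0012,0,-0.06,0],[0.0073,0,-0.0017,0,-0.09,0],[0.0097,0,-0.0021,0,-0.12,0],[0.0097,0,-0.0021,0,-0.12,0],[0.0097,0,-0.0021,0,-0.12,0],[0,0,-0.0033,0,-0.12,0],[-0.0101,0,-0.0045,0,-0.12,0],[-0.0101,0,-0.0045,0,-0.12,0],[-0.0101,-0.04,-0.0045,0,-0.12,0],[-0.0101,-0.08,-0.0045,0,-0.12,0],[-0.0101,-0.1,-0.0045,0,-0.12,0],[-0.0101,-0.1,-0.0045,0,-0.12,0],[-0.0101,-0.1,-0.0045,0,-0.12,0]]}}

```text
time_s: 9.27
tool_pos: [514.7, -38.3, 165.7]
ee_rot: [0.661, -0.66, 0.251, -0.254]
wrist_force: [0.1, -0.0, -0.6]
finger_gap: 0.6
```

```bash
python3 - <<'E'
from h import *
o=arm.get_obs();print(o['tool_pos'],o['wrist_force'],o['time_s'])
B=np.load('B.npy')
h=pose(.56,42,0,B)[3]; print(pose(.56,42,164,B)); rows([(446,-327,164,h),(446,-327,164,-1.57)])
E
```

```text
[514.7162407  -38.34768389 165.71748362] [ 0.11360419 -0.0145636  -0.64436097] 9.2667
(np.float64(513.0241530555189), np.float64(-38.19357493883152), 164, np.float64(-0.7302322758153111))
[0.1415, 0.0018, -0.2608, 0, -0.001, 0]
[0.1415, 0.0018, -0.2608, 0, 0.839, 0]
```

>>> {"name": "apply_moves", "arguments": {"series": [[0.141,0,-0.261,0,0,0],[0.141,0,-0.261,0,0,0],[0.141,0,-0.261,0,0,0],[0.141,0,-0.261,0,0,0],[0.141,0,-0.261,0,0,0],[0.141,0,-0.261,0,0,0],[0.141,0,-0.261,0,0,0],[0.141,0,-0.261,0,0,0],[0.141,0,-0.261,0,0,0],[0.141,0,-0.261,0,0,0],[0.141,0,-0.261,0,0,0],[0.141,0,-0.261,0,0,0]]}}

```text
time_s: 10.27
tool_pos: [444.8, -324.9, 163.4]
ee_rot: [0.661, -0.66, 0.252, -0.252]
wrist_force: [0.1, 0.5, 0.7]
finger_gap: 0.4
```

```bash
python3 - <<'E'
from h import *
B=np.load('B.npy');np.set_printoptions(precision=3,suppress=True)
T=viewer.get_image('top');S=viewer.get_image('side')
save(T,'t3.png',(280,150,360,225),6);save(S,'s3.png',(270,140,350,215),6)
cv2.imwrite('pics/d.png',cv2.resize(np.hstack([cv2.imread('pics/t3.png'),cv2.imread('pics/s3.png')]),(800,375)))
save(S,'lamp3.png',(270,190,390,300),5)
qs=np.arange(-1.,1.2,.01)
for n,P in(('T',T),('S',S)):
    print(n,[dips(profile(B,P,np.arange(a,b,1.5),z,qs),qs) for a,b,z in((94,103,55),(98,104,55),(112,122,53),(122,130,53))])
    for m in('needle_tip','tab_top','marker_line'):
        for r in finder.pinpoint(P,m)[:1]:
            p=atz(r['point'],P,{'n':55,'t':90,'m':53}[m[0]]);d=B[:2]-p[:2];print(n,m,r['confidence'],p,np.hypot(*d),np.arctan2(d[1],d[0])-B[2])
o=arm.get_obs();print(o['tool_pos'],o['wrist_force'],o['time_s'])
E
```

```text
T [(np.float64(0.5076620475328858), np.float32(76.88291)), (np.float64(0.5109133160423369), np.float32(56.459465)), (np.float64(0.6044668230547119), np.float32(138.93475)), (np.float64(0.6022858903214398), np.float32(93.66974))]
T needle_tip 0.63 [517.852 -77.656  55.   ] 106.86470961859774 0.4467131234754639
T tab_top 0.86 [550.254 -61.052  90.   ] 72.20269624377855 0.5736364382921119
T marker_line 0.45 [530.609 -82.492  53.   ] 101.2756310616367 0.5664133609508614
S [(np.float64(0.9190050935911207), np.float32(9.009005)), (np.float64(1.0032158609656063), np.float32(8.28829)), (np.float64(-0.2246603062554168), np.float32(38.289597)), (np.float64(1.1383491211344474), np.float32(74.840866))]
[ 444.701 -326.531  164.175] [-1.002  0.028  0.732] 10.6667
```

View pics/d.png

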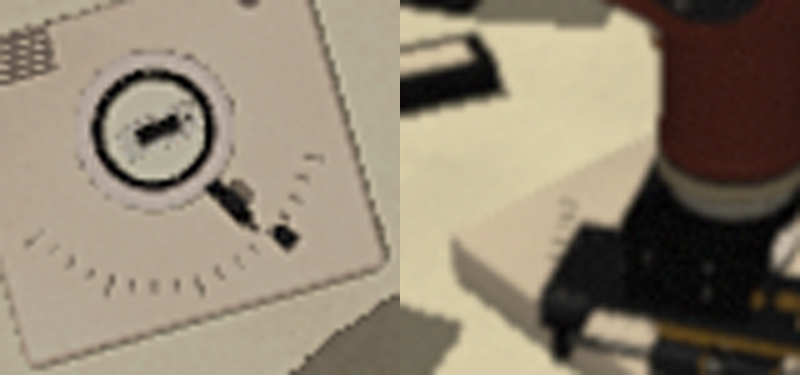

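View pics/lamp3.png

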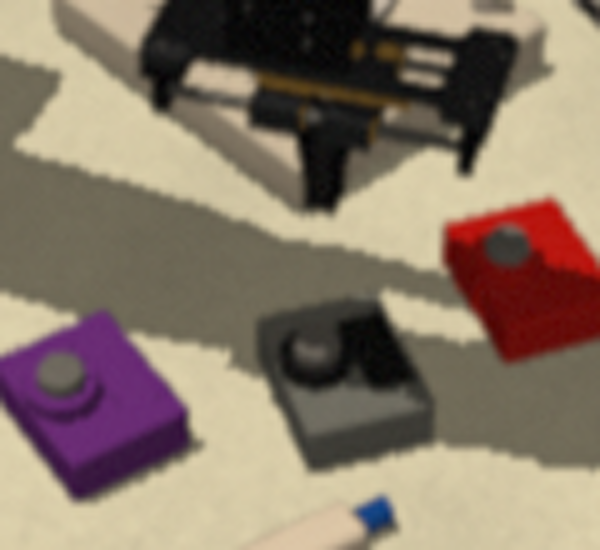

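>>> {"name": "apply_moves", "arguments": {"series": [[-0.141,0,0.261,0,0,0],[-0.141,0,0.261,0,0,0],[-0.141,0,0.261,0,0,0],[-0.141,0,0.261,0,0,0],[-0.141,0,0.261,0,0,0],[-0.141,0,0.261,0,0,0],[-0.141,0,0.261,0,0,0],[-0.141,0,0.261,0,0,0],[-0.141,0,0.261,0,0,0],[-0.141,0.04,0.261,0,0,0],[-0.141,0.08,0.261,0,0,0],[-0.141,0.1,0.261,0,0,0],[-0.141,0.1,0.261,0,0,0],[-0.132,0.1,0.261,0,0,0],[-0.125,0.1,0.261,0,0,0],[-0.121,0.1,0.261,0,0,0],[-0.119,0.1,0.2606,0,-0.022,0],[-0.1172,0.1,0.2602,0,-0.045,0],[-0.1155,0.1,0.2598,0,-0.067,0],[-0.1137,0.1,0.2594,0,-0.09,0]]}}

```text
time_s: 12.33
tool_pos: [534.1, -58.0, 65.4]
ee_rot: [0.671, -0.671, 0.221, -0.223]
wrist_force: [-1.0, 1.5, 1.9]
finger_gap: 0.6
```

>>> {"name": "apply_moves", "arguments": {"series": [[0,0,0,0,0,0],[0,0,0,0,0,0],[0,0,0,0,0,0],[-0.01,0,0,0,0,0],[-0.02,0,0,0,0,0],[-0.02,0,0,0,0,0],[-0.02,-0.04,0,0,0,0],[-0.02,-0.08,0,0,0,0],[-0.02,-0.1,0,0,0,0],[-0.02,-0.1,0,0,0,0]]}}

```text
time_s: 13.17
tool_pos: [520.5, -46.3, 170.2]
ee_rot: [0.671, -0.671, 0.219, -0.226]
wrist_force: [0.9, 0.2, 0.4]
finger_gap: 0.4
```

```bash
python3 - <<'E'
from h import *
o=arm.get_obs();print(o['tool_pos'],o['wrist_force'],o['time_s'])
B=np.load('B.npy')
h=pose(.65,42,0,B)[3]; print(pose(.65,42,164,B)); rows([(446,-326,164,h)])
E
```

```text
[520.47550083 -46.31566756 170.23297862] [0.86611303 0.20177988 0.42151967] 13.1667
(np.float64(516.2056540995052), np.float64(-45.674338702463686), 164, np.float64(-0.6402322758153112))
[0.1074, 0.0062, -0.2688, 0, -0.0, 0]
```

>>> {"name": "apply_moves", "arguments": {"series": [[0.11,0,-0.267,0,0,0],[0.11,0,-0.267,0,0,0],[0.11,0,-0.267,0,0,0],[0.11,0,-0.267,0,0,0],[0.11,0,-0.267,0,0,0],[0.11,0,-0.267,0,0,0],[0.11,0,-0.267,0,0,0],[0.11,0,-0.267,0,0,0],[0.11,0,-0.267,0,0,0],[0.11,0,-0.267,0,0,0],[0.11,0,-0.267,0,0,0]]}}

```text
time_s: 14.08
tool_pos: [445.5, -323.9, 163.3]
ee_rot: [0.672, -0.671, 0.223, -0.222]
wrist_force: [0.2, -0.1, 0.1]
finger_gap: -0.1
```

```bash
python3 - <<'E'
from h import *
B=np.load('B.npy');np.set_printoptions(precision=3,suppress=True)
T=viewer.get_image('top');S=viewer.get_image('side')
save(T,'e.png',(280,150,360,225),8)
qs=np.arange(-1.,1.2,.01)
for z0 in(0,):
    print([dips(profile(B,T,np.arange(a,b,1.5),z,qs),qs) for a,b,z in((94,103,55),(98,104,55),(112,122,53),(122,130,53))])
for r in finder.pinpoint(S,'lamp_button_top')[:4]: print(r['point'],r['confidence'],atz(r['point'],S,54))
p=arm.get_obs()['tool_pos'];print(p,proj([446,-326,164],S),proj([446,-326,54],S))
# button by shape: dark/grey circle in side view
save(S,'f.png',(315,220,365,270),12)
print(arm.get_obs()['time_s'])
E
```

```text
[(np.float64(0.6206766994920044), np.float32(90.267685)), (np.float64(0.6184161751715689), np.float32(62.303474)), (np.float64(0.6044896502931971), np.float32(138.51605)), (np.float64(0.6022139898912563), np.float32(95.11569))]
[334.5, 255.1] 0.63 [ 452.759 -317.819   54.   ]
[314.3, 337.1] 0.54 [ 285.179 -548.141   54.   ]
[280.8, 261.5] 0.43 [ 299.712 -276.515   54.   ]
[367.8, 240.6] 0.41 [ 572.745 -304.553   54.   ]
[ 446.002 -324.13   163.906] [334.521 229.686] [333.654 257.613]
14.2333
```

View pics/e.png

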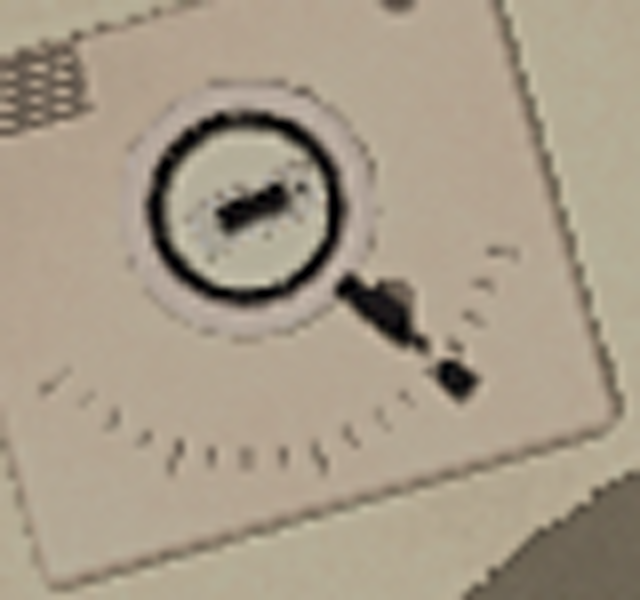

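View pics/f.png

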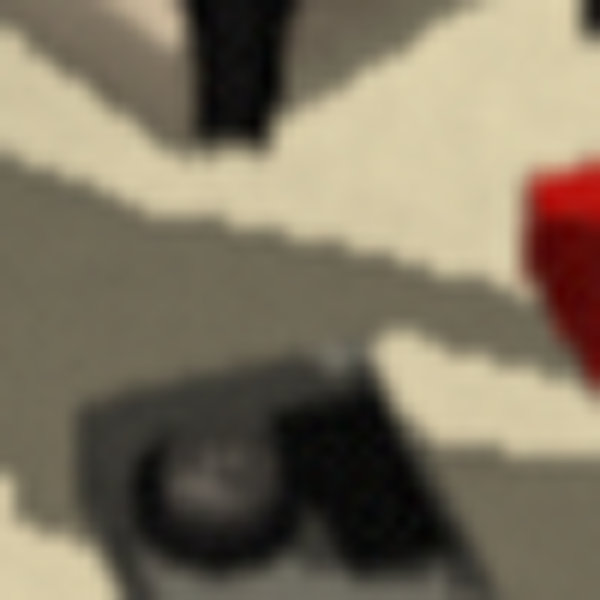

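>>> {"name": "apply_moves", "arguments": {"series": [[0,0.03,-0.003,0,0,0],[0,0.06,-0.003,0,0,0],[0,0.09,-0.003,0,0,0],[0,0.1,-0.003,0,0,0],[0,0.106,-0.003,0,0,0],[0,0.11,-0.003,0,0,0],[0,0.114,-0.003,0,0,0],[0,0.117,-0.003,0,0,0],[0,0.117,-0.003,0,0,0],[0,0.117,-0.003,0,0,0]]}}

```text
time_s: 15.07
tool_pos: [444.7, -328.1, 52.0]
ee_rot: [-0.671, 0.671, -0.222, 0.223]
wrist_force: [-10.7, 11.3, 27.0]
finger_gap: 0.4
```

```bash
python3 - <<'E'
from h import *
S=viewer.get_image('side');save(S,'g.png',(300,200,380,275),8)
for i in range(3):
    o=arm.get_obs();print(o['tool_pos'],o['wrist_force'],o['moment'],o['time_s']);viewer.get_image('side')
E
```

```text
[ 444.66251449 -328.15044181   51.96751949] [-11.59212249  11.93529358  27.72498794] [2.04962544 2.02787908 0.00227493] 15.1167
[ 444.64437125 -328.15979275   51.96313566] [-10.24298436  11.13169571  26.3244856 ] [2.01091898 2.13357419 0.0068125 ] 15.1667
[ 444.67898559 -328.19716237   52.01360949] [-10.82446618  11.32884684  26.82800496] [1.98576237 2.07883462 0.02074783] 15.2167
```

View pics/g.png

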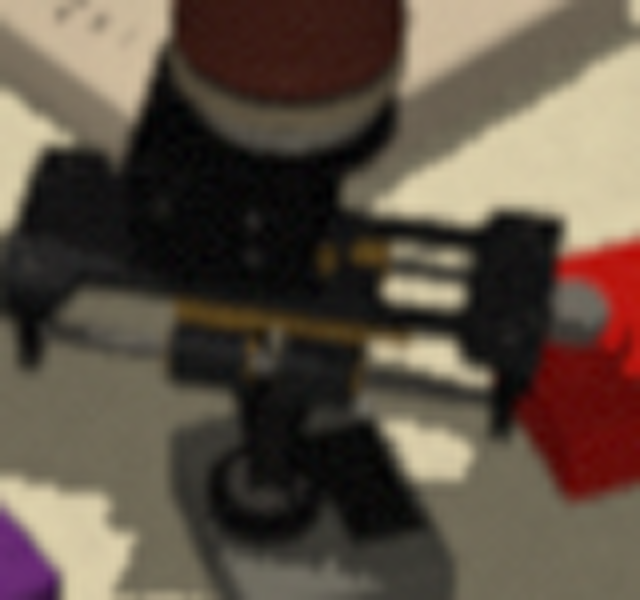

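>>> {"name": "apply_moves", "arguments": {"series": [[0,-0.003,0,0,0,0],[0,-0.003,0,0,0,0],[0,-0.003,0,0,0,0],[0,-0.003,0,0,0,0]]}}

```text
time_s: 15.6
tool_pos: [445.4, -329.1, 52.3]
ee_rot: [-0.671, 0.672, -0.221, 0.224]
wrist_force: [-1.0, 3.0, 10.8]
finger_gap: 0.6
```

>>> {"name": "apply_moves", "arguments": {"series": [[0,-0.002,0,0,0,0],[0,-0.002,0,0,0,0],[0,-0.002,0,0,0,0],[0,-0.002,0,0,0,0]]}}

```text
time_s: 15.93
tool_pos: [445.1, -329.0, 53.1]
ee_rot: [-0.671, 0.672, -0.222, 0.224]
wrist_force: [3.4, -0.3, 4.8]
finger_gap: 0.6
```

>>> {"name": "apply_moves", "arguments": {"series": [[0,-0.002,0,0,0,0],[0,-0.002,0,0,0,0],[0,-0.002,0,0,0,0],[0,-0.002,0,0,0,0]]}}

```text
time_s: 16.27
tool_pos: [443.8, -328.4, 54.1]
ee_rot: [-0.671, 0.671, -0.223, 0.223]
wrist_force: [1.7, -1.5, 3.3]
finger_gap: 0.4
```

>>> {"name": "apply_moves", "arguments": {"series": [[0,-0.003,0,0,0,0],[0,-0.003,0,0,0,0],[0,-0.003,0,0,0,0],[0,-0.003,0,0,0,0]]}}

```text
time_s: 16.6
tool_pos: [443.2, -327.7, 56.7]
ee_rot: [0.671, -0.671, 0.223, -0.222]
wrist_force: [0.1, -0.8, 1.8]
finger_gap: 0.6
```

>>> {"name": "apply_moves", "arguments": {"series": [[0,-0.0015,0,0,0,0],[0,-0.0015,0,0,0,0],[0,-0.0015,0,0,0,0],[0,-0.0015,0,0,0,0]]}}

```text
time_s: 16.93
tool_pos: [443.2, -327.5, 58.1]
ee_rot: [0.671, -0.671, 0.223, -0.222]
wrist_force: [-1.1, -0.3, 1.2]
finger_gap: 0.6
```

>>> {"name": "apply_moves", "arguments": {"series": [[0,-0.0015,0,0,0,0],[0,-0.0015,0,0,0,0],[0,-0.0015,0,0,0,0],[0,-0.0015,0,0,0,0]]}}

```text
time_s: 17.27
tool_pos: [443.7, -327.7, 59.8]
ee_rot: [0.671, -0.671, 0.223, -0.223]
wrist_force: [-0.3, -0.6, -0.7]
finger_gap: 0.3
```

>>> {"name": "apply_moves", "arguments": {"series": [[0,-0.004,0,0,0,0],[0,-0.004,0,0,0,0],[0,-0.004,0,0,0,0],[0,-0.004,0,0,0,0]]}}

```text
time_s: 17.6
tool_pos: [443.8, -328.0, 64.2]
ee_rot: [-0.671, 0.671, -0.223, 0.223]
wrist_force: [-0.7, 0.1, -0.7]
finger_gap: 0.2
```

>>> {"name": "apply_moves", "arguments": {"series": [[0,-0.04,0,0,0,0],[0,-0.08,0,0,0,0],[0,-0.1,0,0,0,0],[0,-0.1,0,0,0,0],[0,-0.1,0,0,0,0]]}}

```text
time_s: 18.02
tool_pos: [444.6, -328.7, 165.7]
ee_rot: [-0.671, 0.672, -0.222, 0.224]
wrist_force: [-0.5, 0.2, -0.6]
finger_gap: 0.3
```

```bash
python3 - <<'E'
from h import *
B=np.load('B.npy')
T=viewer.get_image('top');qs=np.arange(-1.,1.2,.01)
print([dips(profile(B,T,np.arange(a,b,1.5),z,qs),qs) for a,b,z in((94,103,55),(112,122,53))])
d=np.abs(T['image'].astype(int)-cv2.imread('pics/top.png')[...,::-1]).max(2)
for n,(x,y) in dict(tube=(331,148),mouse=(200,256),bottle=(223,142),stick=(430,165),pipette=(428,250),cell=(311,176)).items(): print(n,d[y-8:y+9,x-8:x+9].mean())
o=arm.get_obs();print(o['tool_pos'],o['wrist_force'],o['time_s'])
workorder.finish_job()
E
```

```text
[(np.float64(0.6204861344195333), np.float32(90.654434)), (np.float64(0.604425861631935), np.float32(139.25188))]
tube 12.083044982698961
mouse 18.370242214532873
bottle 9.826989619377162
stick 9.598615916955017
pipette 102.44290657439447
cell 11.294117647058824
[ 443.569401   -327.82681583  163.82252328] [-0.24975002  1.12624878  0.01120567] 18.0667
the job is handed in; nothing more can be done
```

I set the iris lever to the marker with the outside of the closed fingers, pressed the grey lamp button fully, let it come back up, and handed the job in at about 18 s.

**Needle:** the first push stopped about 0.09 rad short, so I pushed a second time. The last top picture puts the needle at 0.620 rad and the marker at 0.604, about 1.7 mm apart at the tip. The marker had not moved. After the pushes only the top camera could see the needle, because the arm blocked the side view.

**Button:** the force showed a hard stop with the fingertip at about 52 mm (27 N), then a spring, then release at about 58.5 mm. That is a stroke of about 6 mm. The force is back to about zero and the arm is clear, 164 mm up.

**Disagreements:**
- **Button height:** it came out about 4 mm higher than the text's 54 mm, though it agrees with my two-view measurement of about 58 mm.
- **Pipette:** the last before-and-after picture comparison showed a large change at the pipette. I think this is the arm or its shadow, because the arm only passed there high up, but I did not check it separately.
- **Other loose things:** the tube, mouse, bottle, reader stick and flow cell showed only small changes.

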